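# Load the card cartridge under the feeder's sprung hold-down arm

## Task

Load the cartridge of blank cards into the desktop card feeder: keep it level, push the sprung hold-down arm up with the cartridge's sloped leading end and slide it beneath the arm, between the guide rails and against the feeder's sprung ejector pins, until the arm's roller drops in behind the cartridge's ridge; do not ram it against the end stop. Let go, so that the arm bears down on the cards and holds the cartridge in, and leave the calculator, mug and stapler where they are.

Things in the scene. Friction and masses are not known exactly. Their poses are not given: they have to be found in the camera images.
- feeder: grey desktop card feeder, fixed, 326 mm long (x), 150 wide. Origin on the desk below it; +x is the loading direction. Its deck, the black plate towards the robot (x -138 to +50), is 30 mm above the desk; behind x = +50 stands the housing, 93 mm high. Two aluminium guide rails, 9 mm high, x -30 to +50, leave a lane 62.4 mm wide about y = 0. The hold-down arm is pivoted in a gap of the housing
- end_stop: the feeder's rigid end stop, an aluminium bar across the lane, 43 mm wide, 11 high. Origin: middle of its face at deck level (x = +50, z = 30 mm in the feeder's frame); the face is square to the lane. Axes as the feeder's; fixed to it
- guide_mouth (a point): middle of the guide rails' mouth at deck level (x = -50, z = 30 mm in the feeder's frame); from x = -30 to -50 the rails flare out to a width of 76 mm
- holddown (a joint): angle of the steel hold-down arm, rad: 0 at rest, grows as it is lifted, at most 0.6; about 0.136 with its roller on the cartridge's ridge, about 0.07 when it has dropped behind the ridge onto the cards. Its spring presses with some 6 N at the roller; pushing the slope under it takes some 8 to 18 N along the lane
- roller: free-turning black rubber roller at the end of the hold-down arm, 8 mm in diameter, 24 wide; origin in its middle. At rest its axle is 29 mm before the end stop and 13 mm above the deck; it drops in behind the cartridge's ridge when the leading end is some 2 mm from the end stop
- cartridge: open grey cartridge of blank white cards, loose, about 160 g, 146 mm long (x), 60 wide, 24 high; lies flat on the desk right or left of the feeder. Origin: middle of the underside; +x: leading end, 8 mm high at its face, sloping up to a ridge 18.5 mm high 22 to 24.5 mm behind it. Behind the ridge the cards' top is 14 mm above the underside, side walls 18.5 mm. Grip block at the -x end
- lead_edge (a point): middle of the lower edge of the cartridge's leading end face (x = +73 mm, z = 0 in the cartridge's frame); when the cartridge is in, the pins hold it against the roller, some 2 mm from the end stop
- grip (a point): centre of the cartridge's black grip block (28 mm wide, 31 long, 24 high), 58 mm behind the cartridge's origin, 12 mm above its underside; pinch it across the width (the cartridge's y)
- calculator: desk calculator, 118x70x15 mm, bystander lying at the other side of the feeder from the cartridge; origin at the centre of its underside
- mug_1: striped mug, 90 mm high, 120 mm over its handle, bystander; origin at the centre of its underside
- stapler: stapler, 128x34x52 mm, bystander; origin at the centre of its underside
- ejector (a joint): travel of the two sprung steel ejector pins (6 mm thick, 24 mm apart, 4 mm above the deck) that stand 9 mm out of the end stop, in m: 0 out, 0.009 pushed in flush with the stop. They push the cartridge back out with 7 N at 0 to 12 N when flush, so it pops out again unless the roller has dropped behind the ridge

How it is judged:
On the way:
1. the cartridge, flat on the deck between the guide rails, pushes the hold-down arm up with its leading end (value of joint holddown above 0.05 rad and contact force between roller and cartridge above 1 N and x of lead_edge in the frame of end_stop below -0.008 m and z of lead_edge in the frame of end_stop below 0.006 m), for 0.05 s.
At the end, for the whole second after the job is handed in: the cartridge lies flat in the lane and square to it (0.05 rad), its leading end within 3.5 mm of the end stop, released and at rest, held in by the hold-down arm, whose roller has dropped behind the ridge and bears on the cartridge with more than 2 N (arm at 0.05 to 0.10 rad) (x of lead_edge in the frame of end_stop between -0.0035 and 0.003 m and y of lead_edge in the frame of end_stop between -0.004 and 0.004 m and z of lead_edge in the frame of end_stop below 0.003 m and angle between the x axis of cartridge and the x axis of feeder, either way round below 0.05 rad and angle between cartridge's own z axis and vertical below 0.05 rad and value of joint holddown between 0.05 and 0.1 rad and contact force between roller and cartridge above 2 N and linear speed of cartridge below 0.01 m/s); the robot touches nothing.
It fails at once if the cartridge is rammed against the end stop with more than 12 N, or wedged in the feeder with more than 50 N in all (contact force between cartridge and end_stop above 12 N or contact force between cartridge and feeder above 50 N).
It fails at once if the robot presses on the feeder with more than 15 N (contact force between any of the arm, the fingers and feeder above 15 N).
It fails at once if the open cartridge is tipped more than 0.5 rad (angle between cartridge's own z axis and vertical above 0.5 rad).
It fails at once if the calculator, mug or stapler is moved by more than 20 mm (distance of any of calculator, mug_1, stapler from where it was at the start of the episode above 0.02 m).
It also fails if it takes over 61 s, if anything falls off the work surface, if the arm or the gripper's body presses on something with over 40 N, if the wrist force passes 120 N, or if a joint passes its speed limit or range.

## Robot

A 7-joint arm with a two-finger parallel gripper is mounted at the origin on a cart in front of the work surface, level with it; the furniture and walls round the work are solid. World frame = base frame: x ahead of the robot, y to its left, z up, the work surface at z = 0. Lengths are in m, angles in rad, forces in N, time in s.
With the tool pointing down it reaches from about 0.4 to 0.85 m from the base axis. Payload 4.5 kg.
Tool frame: the origin (TCP) lies midway between the tips of the shut fingers; the grasp point (between the pads) lies 19 mm behind it; z points along the fingers, y is the line along which they close (so a half turn about z gives the same grasp; the last joint's range is limited). The gripper opens to 85 mm and grips with 20 to 120 N. Pads are 22 mm wide; open, the fingers measure 114 mm over their backs; the gripper's body (76 mm by 85 mm) begins 54 mm behind the grasp point. The pads swing forward as they close: fully open they stand 13 mm farther back than shut.
Start: joints at [-1.077, 0.689, -0.195, 1.565, 0.157, 0.902, -0.215], TCP at [0.277, 0.56, 0.205] pointing down, gripper open.
Joint ranges: [-3.01, 3.01], [-0.46, 2.08], [-1.47, 1.51], [0.13, 2.56], [-1, 4.14], [0.04, 2.09], [-2.66, 2.66]. Speed limits (rad/s): [2.57, 2.57, 3.14, 3.14, 3.14, 3.14, 3.14].

## Interface

Orientations are given as [roll, pitch, yaw] about the fixed x, y, z axes, in that order (R = Rz(yaw) Ry(pitch) Rx(roll)).
In Python, from cell import bot gives the robot as it stands. The module is installed in compiled form; this text tells all that it offers.
- The arm moves only by the tool apply_moves, never from a script. Its argument "series" is a list of rows, each an object of numbers: "tx", "ty", "tz": the shift along the tool's x, y, z in cm; "ax", "ay", "az": the turn, a rotation vector about the tool's x, y, z in rad. In form: [{"tx": .., "ty": .., "tz": .., "ax": .., "ay": .., "az": ..}, ...]. A call has 1 to 8 rows; each row shifts and turns the commanded pose from where the row before left it, along the tool's axes as they then stand; what a row does not reach is not made up. A row lasts 1/10 s, in which the tool goes at most 50 mm and 8.59 degrees, less where a joint would pass 70% of its speed; a pose out of reach is approached as far as the arm can. A call is refused whole if a number of a shift passes 5 or a number of a turn 0.15, either way. A call with a gripper value outside its range is refused whole. "claw" is the gripper command: -1 is shut, 1 is fully open, values between are in proportion, set as the call begins (left out, the last holds). The fingers move at their own pace and stop on an object; "squeeze" is the grip in N (left out, the last holds). Time passes only in rows, so rows that do not move let the fingers close. It gives the time, the measured TCP pose, the force, the opening and the grip force at its end, in the units of the state.
- bot.get_obs(): the state, without advancing time (a new reading comes with each control period).
- bot.camera(name): name is "scene" or "top"; returns (picture, depth): 480x640x3 uint8, red, green, blue; 480x640 float32, m along the optical axis (not along the pixel's ray), 0 where there is no reading.
- bot.camera_info(name): a dict with "K" (3x3 intrinsics, pixels), "xyz" and "attitude" of the camera in the world. Camera axes: x right, y down, z forward; pixel columns grow to the right and rows downward; lengths in m; the calibration is good to about 2 mm. A picture is of the moment at which its call begins. camera_info takes no time and is no camera call.
- bot.sign_off(): hands the job in; it is judged then, once.
The state is a dict: "t": time; "joint_pos": joint angles; "joint_velocities": joint speeds; "joint_torque": joint torques, N m; "position": TCP position; "ee_rot": TCP orientation; "force": force on the tool from outside, world axes, zero at the start; "wrist_torque": the same for the moment, N m; "opening": finger opening in m; "gripper_force": force on a finger pad.
Only numpy, scipy, OpenCV 4.12 (cv2) and the standard library are available. Lean on these libraries where they do the work, as an engineer would, in place of code of your own. Each camera call takes 0.05 s, during which the arm holds its last target. There are 200 camera calls.

## Working session

There is one attempt and no reset: what is moved stays moved. The work goes in short steps, Python scripts to look and compute and a tool call to move; the robot and the scene stay as the last step left them, time stands still between calls to the robot, and variables do not carry over. Pictures are saved under pics/ and viewed, at most 10 in all, crops included, and the job is handed in when it is done.

Besides the shell and the picture viewer there is one more tool, called after "Request:" as a command line: name --argument value ..., lists and objects as JSON in quotes. apply_moves: Moves the arm, as the interface text tells. Its arguments: {"type":"object","properties":{"series":{"type":"array"},"claw":{"type":"number"},"squeeze":{"type":"number"}},"required":["series"]}

```bash
mkdir -p pics; python3 - <<'E'
from cell import bot
import cv2, numpy as np
print(bot.get_obs())
for n in("scene","top"):
    p,d=bot.camera(n); cv2.imwrite(f"pics/{n}0.png",p[:,:,::-1]); np.savez(f"{n}0.npz",p=p,d=d,**{k:np.array(v) for k,v in bot.camera_info(n).items()}); print(bot.camera_info(n))
E
```

```text
{'t': 0.0, 'joint_pos': array([-1.07719393,  0.69001891, -0.19450212,  1.56638291,  0.1572701 ,
        0.90249694, -0.21507251]), 'joint_velocities': array([ 7.92033766e-04, -3.47682175e-03,  2.29529204e-04,  4.81318979e-05,
       -5.29286275e-05,  6.03048276e-04,  1.08702553e-03]), 'joint_torque': array([ 6.15452700e-04, -5.39590967e+01, -1.26607496e+00, -1.58536685e+01,
        9.13623342e-03,  9.67700238e-03,  9.54229591e-06]), 'position': array([0.27708367, 0.55941397, 0.20415164]), 'ee_rot': array([-3.13967844e+00,  1.21414554e-04,  2.68187935e+00]), 'force': array([-0.17930293, -0.24587933,  0.059719  ]), 'wrist_torque': array([-0.00345227,  0.06998297, -0.02547763]), 'gripper_force': 0.0, 'opening': 0.08498282407868966}
{'K': array([[541.8587144 ,   0.        , 322.2590587 ],
       [  0.        , 541.8587144 , 243.12006877],
       [  0.        ,   0.        ,   1.        ]]), 'xyz': array([ 0.17520335, -0.93554821,  0.85198576]), 'attitude': array([-2.22197275, -0.00482096, -0.43825038])}
{'K': array([[595.89682694,   0.        , 311.28958339],
       [  0.        , 595.89682694, 233.38399237],
       [  0.        ,   0.        ,   1.        ]]), 'xyz': array([ 0.38340407, -0.01848424,  1.68710316]), 'attitude': array([-2.9913113 ,  0.0099166 , -1.59441102])}
```

View pics/scene0.png

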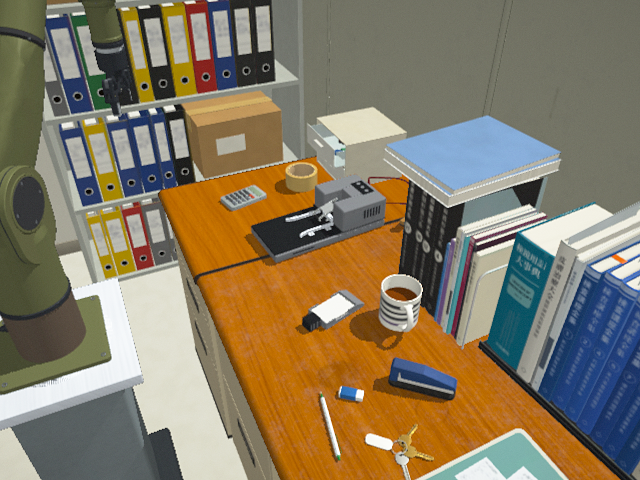

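View pics/top0.png

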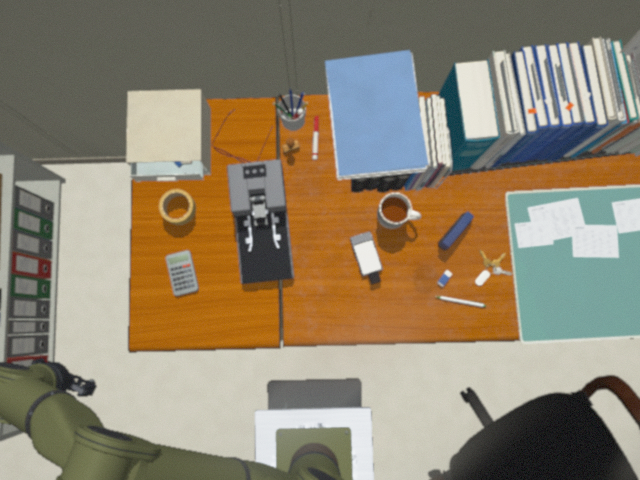

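The scene view shows the cartridge at about (335,310) with its black grip at (315,322). The feeder deck is near (300,228), the mug at (400,303), the stapler at (422,378) and the calculator at (243,197). In the top view the cartridge is at (367,256) with its grip at (374,279), so the leading end points away from the robot. The deck is at (264,255) and the rails run over rows 225–250.

```bash
cat > h.py <<'E'
import numpy as np, cv2
from scipy.spatial.transform import Rotation as Ro
def load(f): return dict(np.load(f))
def shot(n,tag):
    from cell import bot
    p,d=bot.camera(n); i=bot.camera_info(n); cv2.imwrite(f"pics/{n}{tag}.png",p[:,:,::-1])
    c=dict(p=p,d=d,**{k:np.array(v) for k,v in i.items()}); np.savez(f"{n}{tag}.npz",**c); return c
def R(c): return Ro.from_euler('xyz',c['attitude']).as_matrix()
def cast(c,uv,z):
    uv=np.atleast_2d(uv).astype(float); r=np.c_[uv,np.ones(len(uv))]@np.linalg.inv(c['K']).T@R(c).T
    return c['xyz']+r*((z-c['xyz'][2])/r[:,2])[:,None]
def cloud(c):
    v,u=np.mgrid[:480,:640]; r=np.stack([u,v,np.ones_like(u)],-1)@np.linalg.inv(c['K']).T*c['d'][...,None]
    return c['xyz']+r@R(c).T
def proj(c,P):
    q=(np.atleast_2d(P)-c['xyz'])@R(c)@c['K'].T; return q[:,:2]/q[:,2:]
def tri(c1,a,c2,b):  # two-ray midpoint
    o,D=[],[]
    for c,uv in((c1,a),(c2,b)):
        r=R(c)@np.linalg.inv(c['K'])@np.array([*uv,1.]); o.append(c['xyz']);D.append(r/np.linalg.norm(r))
    A=np.c_[D[0],-D[1]]; s=np.linalg.lstsq(A,o[1]-o[0],rcond=None)[0]
    P,Q=o[0]+s[0]*D[0],o[1]+s[1]*D[1]; return (P+Q)/2,np.linalg.norm(P-Q)
def blob(m,near):
    n,l,s,ce=cv2.connectedComponentsWithStats(m.astype(np.uint8)); 
    k=l[near[1],near[0]]; return l==k
E
python3 - <<'E'
from h import *
for n in("top","scene"):
    c=load(f"{n}0.npz"); X=cloud(c); hsv=cv2.cvtColor(c['p'],cv2.COLOR_RGB2HSV)
    desk=X[(hsv[...,1]>150)&(hsv[...,0]<20)&(X[...,0]>.35)&(X[...,0]<.7)&(abs(X[...,1])<.25)&(c['d']>0)]
    print(n,"desk z",np.median(desk[:,2]))
    nb=(hsv[...,1]<110)  # not wood
    seed={'top':(367,256),'scene':(338,308)}[n]
    m=blob(nb&(X[...,2]>.006)&(c['d']>0),seed)
    P=X[m]; print(" cart n",m.sum(),"ext",P.min(0),P.max(0))
    print(" rect",cv2.minAreaRect(P[:,:2].astype(np.float32)))
    w=m&(c['p'].min(-1)>190); print(" cards z",np.median(X[w][:,2]),"rect",cv2.minAreaRect(np.argwhere(w)[:,::-1].astype(np.float32)))
    k=m&(c['p'].max(-1)<60); print(" grip z pct",np.percentile(X[k][:,2],[10,50,90]),"mean",X[k].mean(0),k.sum())
    dk=(c['p'].max(-1)<60)&(abs(X[...,2]-.03)<.008)&(X[...,1]>.02)&(X[...,1]<.3)&(X[...,0]>.3)&(X[...,0]<.75)
    print(" deck",dk.sum(),np.median(X[dk][:,2]),cv2.minAreaRect(X[dk][:,:2].astype(np.float32)))
# crops enlarged
t=load("top0.npz")['p'][150:300,220:400,::-1]; s=load("scene0.npz")['p'][160:340,235:425,::-1]
cv2.imwrite("pics/crop.png",np.hstack([cv2.resize(t,(400,333),interpolation=2),cv2.resize(cv2.resize(s,None,fx=2.1,fy=2.1,interpolation=2),(400,333))]))
E
```

```text
top desk z 0.00011858465078273817
 cart n 947 ext [ 0.49154856 -0.20413705  0.00600549] [ 0.6410202  -0.11719109  0.03316883]
 rect ((0.5643796324729919, -0.16417986154556274), (0.14694707095623016, 0.061510875821113586), 15.435392379760742)
 cards z 0.014512927827409206 rect ((367.25, 256.7500305175781), (30.04163360595703, 18.973661422729492), 71.56504821777344)
 grip z pct [0.01891435 0.02436077 0.02933354] mean [ 0.50872502 -0.17768963  0.02425846] 33
 deck 2296 0.030070686756822784 ((0.6273711323738098, 0.13177841901779175), (0.24385811388492584, 0.14046327769756317), 4.315258979797363)
scene desk z 0.00010486935845205325
 cart n 1259 ext [ 0.48825188 -0.20899841  0.00610784] [ 0.63701742 -0.11809308  0.02768689]
 rect ((0.5609074831008911, -0.16777396202087402), (0.14742529392242432, 0.0635605901479721), 15.756244659423828)
 cards z 0.01390222516987516 rect ((332.7646789550781, 307.941162109375), (20.236831665039062, 38.75868225097656), 59.03623962402344)
 grip z pct [0.01103319 0.02273683 0.02539493] mean [ 0.50333681 -0.18641646  0.02058642] 190
 deck 1917 0.030042822086393084 ((0.6014732122421265, 0.12505562603473663), (0.19596204161643982, 0.1461724489927292), 5.115406513214111)
```

View pics/crop.png

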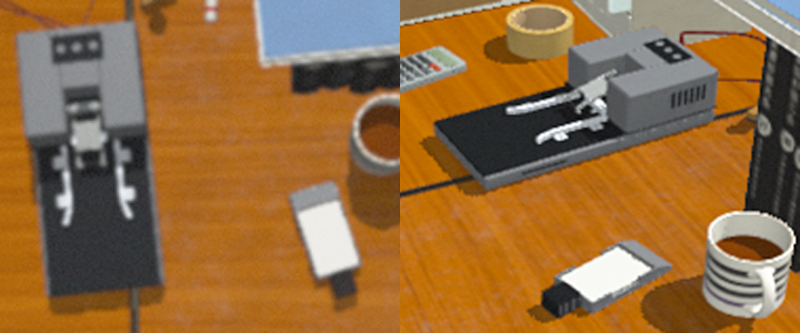

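```bash
python3 - <<'E'
from h import *
for n in("top","scene"):
    c=load(f"{n}0.npz"); v,u=np.mgrid[:480,:640]
    F=cast(c,np.c_[u.ravel(),v.ravel()],.03)[:,:2].reshape(480,640,2)
    # rectify image on plane z=.03, 1mm/px : x .42..0.80 down, y .02...24
    xs=np.arange(.40,.82,.001); ys=np.arange(0.0,.26,.001)
    for z in(.03,):
        gx,gy=np.meshgrid(xs,ys,indexing='ij'); uv=proj(c,np.c_[gx.ravel(),gy.ravel(),np.full(gx.size,z)]).astype(np.float32).reshape(*gx.shape,2)
        im=cv2.remap(c['p'],uv[...,0],uv[...,1],cv2.INTER_LINEAR)
    blk=(im.max(-1)<75).astype(np.uint8); blk=cv2.morphologyEx(blk,cv2.MORPH_OPEN,np.ones((7,7)))
    i0=[i for i in range(len(xs)) if blk[i].sum()>90]; L=[];Rr=[]
    for i in i0:
        if xs[i]>xs[i0[0]]+.08: break
        if xs[i]<xs[i0[0]]+.012: continue
        j=np.flatnonzero(blk[i]); L.append((xs[i],ys[j[-1]]));Rr.append((xs[i],ys[j[0]]))
    fr=[]
    for j in range(len(ys)):
        k=np.flatnonzero(blk[:,j]); 
        if len(k)>50: fr.append((ys[j],xs[k[0]]))
    L,Rr,fr=map(np.array,(L,Rr,fr)); 
    pl=np.polyfit(*L.T,1);pr=np.polyfit(*Rr.T,1);pf=np.polyfit(*fr[8:-8].T,1)
    ym=np.median(fr[:,0]); print(n,"yaw L,R,front",np.arctan(pl[0]),np.arctan(pr[0]),-np.arctan(pf[0]),"at x=.55 yL,yR,mid",np.polyval(pl,.55),np.polyval(pr,.55),(np.polyval(pl,.55)+np.polyval(pr,.55))/2,"front x",np.polyval(pf,ym))
    cv2.imwrite(f"pics/rect_{n}.png",cv2.resize(im[::-1,::-1,::-1],None,fx=1.4,fy=1.4))
a,b=cv2.imread("pics/rect_top.png"),cv2.imread("pics/rect_scene.png"); cv2.imwrite("pics/rect.png",np.hstack([a,b]))
E
```

```text
top yaw L,R,front 0.07486838843340676 0.09453737033994898 -0.06289138012099812 at x=.55 yL,yR,mid 0.189737469939306 0.05537401229148378 0.1225557411153949 front x 0.5083969465648857
scene yaw L,R,front 0.08002873344715788 0.08082517781537146 0.036205028969290995 at x=.55 yL,yR,mid 0.18977539412909877 0.04936403023246938 0.11956971218078408 front x 0.5031629629629629
```

View pics/rect.png

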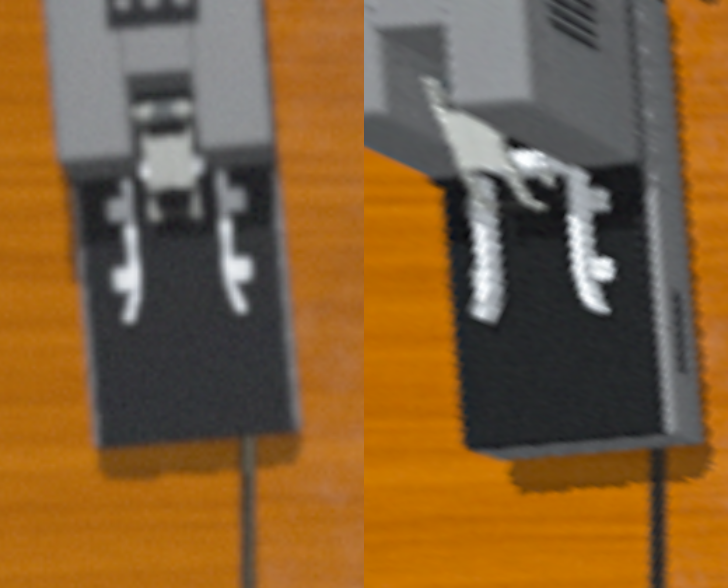

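The rectified view shows the feeder turned by about +0.08 rad, with the rail mouth near (0.593, 0.125). The cartridge is at about (0.563, −0.166) with a yaw of 0.27. Next I'll plan the moves.

```bash
cat >> h.py <<'E'
def plan(tgt,yaw,N,start=None,dec=2):
    from cell import bot
    o=bot.get_obs(); p=np.array(o['position'] if start is None else start[0]); r=Ro.from_euler('xyz',o['ee_rot'] if start is None else start[1])
    g=Ro.from_euler('xyz',[np.pi,0,yaw]); tgt=np.array(tgt); rows=[]
    for k in range(N):
        w=(r.inv()*g).as_rotvec()/(N-k); s=r.inv().apply((tgt-p)/(N-k))*100
        w=w.round(3); s=s.round(dec); rows.append(dict(zip(("tx","ty","tz","ax","ay","az"),[*s.tolist(),*w.tolist()])))
        p=p+r.apply(s/100); r=r*Ro.from_rotvec(w)
    import json
    for i in range(0,N,8): print(json.dumps(rows[i:i+8]))
    print("end",p,r.as_euler('xyz'))
E
python3 -c "
from h import *
plan([.507,-.1815,.12],.27,17)"
```

```text
[{"tx": -3.15, "ty": -3.31, "tz": 0.5, "ax": -0.0, "ay": 0.0, "az": 0.142}, {"tx": -3.58, "ty": -2.83, "tz": 0.5, "ax": -0.0, "ay": 0.0, "az": 0.142}, {"tx": -3.95, "ty": -2.29, "tz": 0.5, "ax": -0.0, "ay": 0.0, "az": 0.142}, {"tx": -4.23, "ty": -1.71, "tz": 0.5, "ax": -0.0, "ay": 0.0, "az": 0.142}, {"tx": -4.43, "ty": -1.09, "tz": 0.5, "ax": -0.0, "ay": 0.0, "az": 0.142}, {"tx": -4.54, "ty": -0.46, "tz": 0.5, "ax": 0.0, "ay": 0.0, "az": 0.142}, {"tx": -4.56, "ty": 0.19, "tz": 0.5, "ax": 0.0, "ay": 0.0, "az": 0.142}, {"tx": -4.49, "ty": 0.83, "tz": 0.5, "ax": 0.0, "ay": 0.0, "az": 0.142}]
[{"tx": -4.32, "ty": 1.46, "tz": 0.5, "ax": 0.0, "ay": 0.0, "az": 0.142}, {"tx": -4.07, "ty": 2.06, "tz": 0.5, "ax": 0.0, "ay": 0.0, "az": 0.142}, {"tx": -3.74, "ty": 2.61, "tz": 0.5, "ax": 0.0, "ay": 0.0, "az": 0.142}, {"tx": -3.33, "ty": 3.12, "tz": 0.5, "ax": 0.0, "ay": 0.0, "az": 0.142}, {"tx": -2.86, "ty": 3.56, "tz": 0.5, "ax": 0.0, "ay": 0.0, "az": 0.142}, {"tx": -2.33, "ty": 3.92, "tz": 0.51, "ax": 0.0, "ay": 0.0, "az": 0.141}, {"tx": -1.75, "ty": 4.21, "tz": 0.5, "ax": 0.0, "ay": 0.0, "az": 0.142}, {"tx": -1.13, "ty": 4.42, "tz": 0.51, "ax": 0.001, "ay": 0.001, "az": 0.141}]
[{"tx": -0.51, "ty": 4.54, "tz": 0.5, "ax": 0.0, "ay": 0.0, "az": 0.142}]
end [ 0.50698249 -0.18154323  0.11998887] [3.14149557e+00 2.48662549e-04 2.69856368e-01]
```

Request:
apply_moves --series '[{"tx": -3.1, "ty": -3.3, "tz": 0.2, "az": 0.142}, {"tx": -3.6, "ty": -2.8, "tz": 0.2, "az": 0.142}, {"tx": -3.9, "ty": -2.3, "tz": 0.2, "az": 0.142}, {"tx": -4.2, "ty": -1.7, "tz": 0.2, "az": 0.142}, {"tx": -4.4, "ty": -1.1, "tz": 0.2, "az": 0.142}, {"tx": -4.5, "ty": -0.5, "tz": 0.2, "az": 0.142}, {"tx": -4.6, "ty": 0.2, "tz": 0.2, "az": 0.142}, {"tx": -4.5, "ty": 0.8, "tz": 0.2, "az": 0.142}]' --claw 1

```text
$.series[0]: bad value
```

Request:
apply_moves --series '[{"tx": -4.3, "ty": 1.5, "tz": 0.5, "az": 0.142}, {"tx": -4.1, "ty": 2.1, "tz": 0.5, "az": 0.142}, {"tx": -3.7, "ty": 2.6, "tz": 0.5, "az": 0.142}, {"tx": -3.3, "ty": 3.1, "tz": 0.5, "az": 0.142}, {"tx": -2.9, "ty": 3.6, "tz": 0.5, "az": 0.142}, {"tx": -2.3, "ty": 3.9, "tz": 0.5, "az": 0.142}, {"tx": -1.7, "ty": 4.2, "tz": 0.5, "az": 0.142}, {"tx": -1.1, "ty": 4.4, "tz": 0.5, "az": 0.142}]'

```text
$.series[0]: bad value
```

```bash
python3 -c "
from h import *
from cell import bot
o=bot.get_obs();print(o['position'],o['ee_rot'],o['joint_pos'])
plan([.507,-.1815,.07],.27,3)"
```

```text
[0.2771205  0.55951419 0.20427032] [-3.13995881e+00  9.98561306e-05  2.68185660e+00] [-1.07718362  0.6898943  -0.19453226  1.5662321   0.15728535  0.90249287
 -0.21509908]
[{"tx": -17.83, "ty": -18.73, "tz": 4.51, "ax": -0.0, "ay": 0.001, "az": 0.804}, {"tx": -25.86, "ty": -0.16, "tz": 4.48, "ax": -0.0, "ay": 0.001, "az": 0.804}, {"tx": -18.05, "ty": 18.52, "tz": 4.46, "ax": -0.001, "ay": 0.001, "az": 0.804}]
end [ 0.50704862 -0.18149316  0.07004766] [ 3.14158341e+00 -1.95238814e-04  2.69854919e-01]
```

All six keys are probably required in each row.

Request:
apply_moves --series '[{"tx": -3.1, "ty": -3.3, "tz": 0.2, "ax": 0, "ay": 0, "az": 0.142}, {"tx": -3.6, "ty": -2.8, "tz": 0.2, "ax": 0, "ay": 0, "az": 0.142}, {"tx": -3.9, "ty": -2.3, "tz": 0.2, "ax": 0, "ay": 0, "az": 0.142}, {"tx": -4.2, "ty": -1.7, "tz": 0.2, "ax": 0, "ay": 0, "az": 0.142}, {"tx": -4.4, "ty": -1.1, "tz": 0.2, "ax": 0, "ay": 0, "az": 0.142}, {"tx": -4.5, "ty": -0.5, "tz": 0.2, "ax": 0, "ay": 0, "az": 0.142}, {"tx": -4.6, "ty": 0.2, "tz": 0.2, "ax": 0, "ay": 0, "az": 0.142}, {"tx": -4.5, "ty": 0.8, "tz": 0.2, "ax": 0, "ay": 0, "az": 0.142}]' --claw 1

```text
t: 0.9
position: [0.3842, 0.2105, 0.1889]
ee_rot: [3.141, 0.0, 1.54]
force: [1.5, 0.2, -0.5]
opening: 0.0852
gripper_force: 0.0
```

```bash
python3 -c "
from h import *
from cell import bot
o=bot.get_obs();print(o['position'],o['ee_rot'],o['joint_pos'])
plan([.507,-.1815,.10],.27,9)"
```

```text
[0.38421483 0.21049352 0.18890116] [3.14149512e+00 2.84254383e-05 1.54029727e+00] [-0.66265483  0.48448246  0.08383056  2.13176738 -0.07732243  0.52802963
 -0.55211065]
[{"tx": -4.31, "ty": 1.5, "tz": 0.99, "ax": 0.0, "ay": -0.0, "az": 0.141}, {"tx": -4.06, "ty": 2.09, "tz": 0.99, "ax": 0.0, "ay": -0.0, "az": 0.141}, {"tx": -3.73, "ty": 2.64, "tz": 0.99, "ax": 0.0, "ay": -0.0, "az": 0.141}, {"tx": -3.32, "ty": 3.13, "tz": 0.99, "ax": 0.0, "ay": -0.0, "az": 0.141}, {"tx": -2.84, "ty": 3.57, "tz": 0.99, "ax": 0.0, "ay": -0.0, "az": 0.141}, {"tx": -2.31, "ty": 3.93, "tz": 0.99, "ax": 0.0, "ay": -0.0, "az": 0.141}, {"tx": -1.74, "ty": 4.22, "tz": 0.98, "ax": 0.0, "ay": -0.0, "az": 0.141}, {"tx": -1.13, "ty": 4.42, "tz": 0.99, "ax": 0.0, "ay": -0.0, "az": 0.142}]
[{"tx": -0.49, "ty": 4.54, "tz": 0.98, "ax": 0.0, "ay": -0.0, "az": 0.141}]
end [ 0.50702341 -0.18148493  0.10002533] [ 3.14153661e+00 -8.47296737e-05  2.70297270e-01]
```

Request:
apply_moves --series '[{"tx": -4.3, "ty": 1.5, "tz": 0.9, "ax": 0, "ay": 0, "az": 0.141}, {"tx": -4.1, "ty": 2.1, "tz": 0.9, "ax": 0, "ay": 0, "az": 0.141}, {"tx": -3.7, "ty": 2.6, "tz": 0.9, "ax": 0, "ay": 0, "az": 0.141}, {"tx": -3.3, "ty": 3.1, "tz": 0.9, "ax": 0, "ay": 0, "az": 0.141}, {"tx": -2.8, "ty": 3.6, "tz": 0.9, "ax": 0, "ay": 0, "az": 0.141}, {"tx": -2.3, "ty": 3.9, "tz": 0.9, "ax": 0, "ay": 0, "az": 0.141}, {"tx": -1.7, "ty": 4.2, "tz": 0.9, "ax": 0, "ay": 0, "az": 0.141}, {"tx": -1.1, "ty": 4.4, "tz": 0.9, "ax": 0, "ay": 0, "az": 0.141}]'

```text
t: 1.7
position: [0.4955, -0.1356, 0.1164]
ee_rot: [-3.141, 0.0, 0.412]
force: [0.9, 0.0, 0.4]
opening: 0.0852
gripper_force: 0.0
```

Request:
apply_moves --series '[{"tx": -0.5, "ty": 4.5, "tz": 1.0, "ax": 0, "ay": 0, "az": 0.141}, {"tx": 0, "ty": 0, "tz": 0, "ax": 0, "ay": 0, "az": 0}]'

```text
t: 1.9
position: [0.5097, -0.1853, 0.1062]
ee_rot: [3.135, 0.0, 0.266]
force: [-0.4, 0.8, 0.3]
opening: 0.0854
gripper_force: 0.0
```

```bash
python3 -c "
from h import *
from cell import bot
o=bot.get_obs();print(o['position'],o['ee_rot'],o['joint_pos'])
plan([.507,-.1815,.06],.27,1)
c=shot('scene','1');t=shot('top','1')
a=cv2.resize(c['p'][190:350,230:420,::-1],(400,336),interpolation=2);b=cv2.resize(t['p'][210:310,320:439,::-1],(400,336),interpolation=2)
cv2.imwrite('pics/c1.png',np.hstack([a,b]))
"
```

```text
[ 0.50974271 -0.18530336  0.10620827] [3.13482240e+00 1.84044952e-04 2.65514571e-01] [ 0.08767356  0.74943378  0.29102025  1.92521869 -0.39316852  0.51821189
 -0.65660698]
[{"tx": -0.16, "ty": -0.47, "tz": 4.62, "ax": 0.007, "ay": 0.0, "az": -0.004}]
end [ 0.50703936 -0.18149207  0.0599778 ] [-3.14136214e+00  1.97124388e-04  2.69514542e-01]
```

View pics/c1.png

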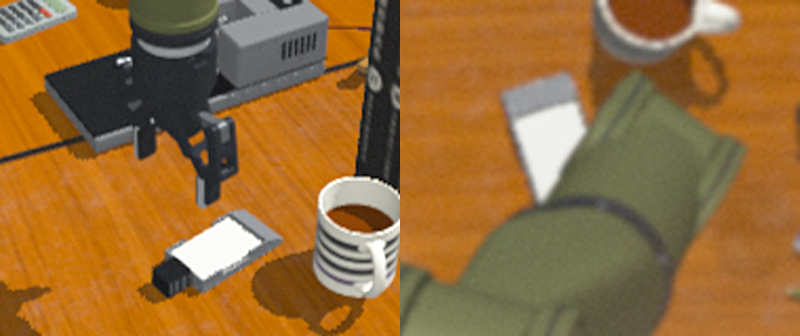

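The scene crop shows the open fingers above the black grip block, with tips near (145,155) and (207,200) in the crop. The mug stands well clear. Descending.

Request:
apply_moves --series '[{"tx": -0.15, "ty": -0.4, "tz": 3.6, "ax": 0.007, "ay": 0, "az": -0.004}, {"tx": 0, "ty": 0, "tz": 3.0, "ax": 0, "ay": 0, "az": 0}, {"tx": 0, "ty": 0, "tz": 2.0, "ax": 0, "ay": 0, "az": 0}, {"tx": 0, "ty": 0, "tz": 1.0, "ax": 0, "ay": 0, "az": 0}, {"tx": 0, "ty": 0, "tz": 0, "ax": 0, "ay": 0, "az": 0}]'

```text
t: 2.5
position: [0.5055, -0.1715, 0.0102]
ee_rot: [-3.132, 0.002, 0.283]
force: [-0.6, 0.7, 0.3]
opening: 0.0855
gripper_force: 0.0
```

```bash
python3 -c "
from h import *
from cell import bot
o=bot.get_obs();print(o['position'],o['ee_rot'],o['force'])
c=load('scene1.npz'); print(proj(c,[.5097,-.1853,.1192]),'seen 313.6,274.8')
plan([.507,-.1815,.004],.27,1)
c=shot('scene','2');t=shot('top','2')
cv2.imwrite('pics/c2.png',cv2.resize(c['p'][260:350,260:400,::-1],None,fx=5,fy=5,interpolation=2))
"
```

```text
[ 0.5055392  -0.17150687  0.01017176] [-3.13217240e+00  1.56931333e-03  2.82906052e-01] [-0.57291525  0.66882234  0.31066907]
[[312.86734407 285.07619848]] seen 313.6,274.8
[{"tx": -0.14, "ty": 1.01, "tz": 0.61, "ax": -0.009, "ay": 0.002, "az": 0.013}]
end [ 0.50698874 -0.18154329  0.00397909] [-3.14118035e+00 -3.66771902e-04  2.69896421e-01]
```

View pics/c2.png

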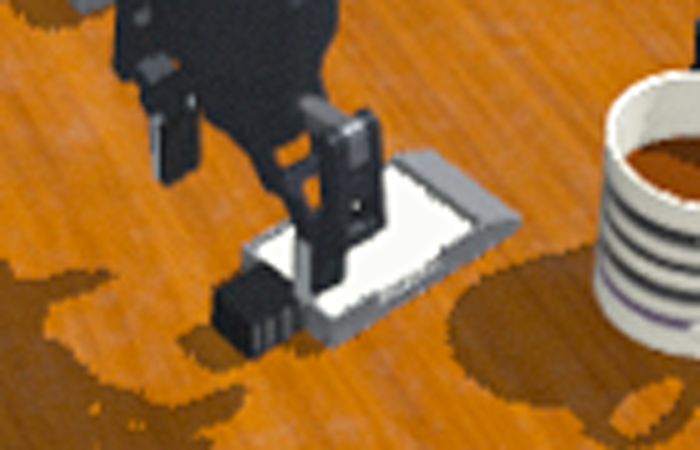

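Request:
apply_moves --series '[{"tx": 0, "ty": 0, "tz": 0, "ax": 0, "ay": 0, "az": 0}]'

```text
t: 2.7
position: [0.5071, -0.1732, 0.0121]
ee_rot: [-3.136, -0.002, 0.281]
force: [-0.1, 0.8, 0.2]
opening: 0.0853
gripper_force: 0.0
```

```bash
python3 -c "
from h import *
from cell import bot
o=bot.get_obs();print(o['position'],o['ee_rot'],o['force'],o['joint_velocities'].round(3))
c=load('scene2.npz'); P=cast(c,[[294,296],[324,317],[311.6,317]],.024);print(P, P[:2].mean(0))
X=cloud(c)
for u,v in[(294,292),(324,313),(311,317),(308,316),(315,317)]: print(X[v,u])
"
```

```text
[ 0.50714381 -0.17323517  0.01208391] [-3.13558649e+00 -1.64222406e-03  2.81387156e-01] [-0.05844894  0.79510933  0.15824356] [ 0.004 -0.     0.    -0.001 -0.    -0.002 -0.   ]
[[ 0.49984453 -0.10345927  0.024     ]
 [ 0.53265731 -0.19098864  0.024     ]
 [ 0.5085948  -0.17985267  0.024     ]] [ 0.51625092 -0.14722396  0.024     ]
[ 0.48897355 -0.13217951  0.0640985 ]
[ 0.51556767 -0.2264079   0.0747829 ]
[ 0.50741762 -0.17934365  0.02403255]
[ 0.50312877 -0.17317442  0.02323405]
[ 0.51374651 -0.18610533  0.02751988]
```

```bash
python3 -c "
from h import *
c=shot('scene','3');X=cloud(c)
for u in (291,294,297,322,324,326,328,330):
  print(u,[(v,*(X[v,u]*1000).round().astype(int).tolist()) for v in range(280,326,3)])
"
```

```text
291 [(280, 484, -129, 98), (283, 485, -126, 86), (286, 484, -129, 80), (289, 484, -128, 71), (292, 509, -62, -2), (295, 504, -75, 2), (298, 500, -83, 0), (301, 497, -91, -1), (304, 492, -103, 2), (307, 490, -108, -2), (310, 485, -119, 1), (313, 482, -126, -1), (316, 479, -136, -1), (319, 473, -148, 4), (322, 471, -153, 0), (325, 468, -161, 0)]
294 [(280, 483, -151, 115), (283, 489, -134, 91), (286, 489, -133, 82), (289, 488, -136, 77), (292, 486, -139, 71), (295, 487, -138, 61), (298, 506, -86, 1), (301, 503, -93, -1), (304, 501, -100, -4), (307, 495, -114, 1), (310, 491, -122, 1), (313, 488, -130, 0), (316, 485, -138, -1), (319, 480, -149, 2), (322, 477, -157, 1), (325, 474, -164, 0)]
297 [(280, 498, -130, 94), (283, 497, -132, 86), (286, 496, -134, 80), (289, 495, -135, 73), (292, 497, -130, 59), (295, 496, -130, 51), (298, 513, -88, 0), (301, 509, -97, -1), (304, 504, -109, 3), (307, 501, -117, 1), (310, 498, -124, -1), (313, 494, -133, 0), (316, 491, -141, -1), (319, 487, -149, -1), (322, 484, -157, -1), (325, 480, -167, 0)]
322 [(280, 516, -214, 153), (283, 516, -215, 146), (286
[... 1062 characters left out ...]
283, 523, -227, 153), (286, 518, -237, 156), (289, 516, -241, 152), (292, 516, -242, 145), (295, 515, -244, 139), (298, 516, -244, 131), (301, 515, -245, 124), (304, 516, -244, 115), (307, 515, -246, 109), (310, 517, -243, 97), (313, 524, -228, 72), (316, 525, -226, 63), (319, 542, -191, 14), (322, 537, -203, 18), (325, 536, -205, 11)]
330 [(280, 608, -64, 0), (283, 528, -227, 152), (286, 523, -236, 153), (289, 520, -243, 152), (292, 521, -241, 143), (295, 520, -243, 136), (298, 519, -245, 130), (301, 520, -244, 122), (304, 521, -243, 112), (307, 519, -245, 107), (310, 520, -245, 98), (313, 530, -225, 67), (316, 550, -185, 14), (319, 545, -194, 16), (322, 542, -202, 15), (325, 542, -201, 5)]
```

Request:
apply_moves --series '[{"tx": 0, "ty": 0.8, "tz": 0, "ax": 0, "ay": 0, "az": 0.01}, {"tx": 0, "ty": 0, "tz": 0, "ax": 0, "ay": 0, "az": 0}, {"tx": 0, "ty": 0, "tz": 0, "ax": 0, "ay": 0, "az": 0}]' --claw 0.15

```text
t: 3.05
position: [0.5088, -0.1816, 0.0112]
ee_rot: [-3.135, -0.0, 0.27]
force: [-0.4, -0.5, 0.0]
opening: 0.0492
gripper_force: 0.0
```

```bash
python3 -c "
from h import *
from cell import bot
o=bot.get_obs();print(o['position'],o['ee_rot'],o['opening'],o['joint_pos'])
c=shot('scene','4');X=cloud(c)
m=(c['d']>0)&(X[...,2]>.03)&(abs(X[...,0]-.508)<.04)&(abs(X[...,1]+.18)<.07)&(X[...,2]<.08)
n,l,s,ce=cv2.connectedComponentsWithStats(m.astype(np.uint8))
for k in range(1,n):
  if s[k,4]>5: P=X[l==k]; print(s[k],P.min(0).round(3),np.percentile(P[:,2],5).round(3),P.mean(0).round(3))
cv2.imwrite('pics/c4.png',cv2.resize(c['p'][260:350,260:400,::-1],None,fx=5,fy=5,interpolation=2))
"
```

```text
[ 0.5087774  -0.18160946  0.0112035 ] [-3.13525445e+00 -4.42105237e-04  2.69998022e-01] 0.04919372454874362 [ 0.16163991  0.90428525  0.16955979  1.95765835 -0.45470643  0.32022902
 -0.59885999]
[299 290  10  18 140] [ 0.49  -0.163  0.04 ] 0.043 [ 0.5   -0.158  0.062]
[316 308  11  14 105] [ 0.505 -0.222  0.041] 0.047 [ 0.512 -0.215  0.06 ]
```

View pics/c4.png

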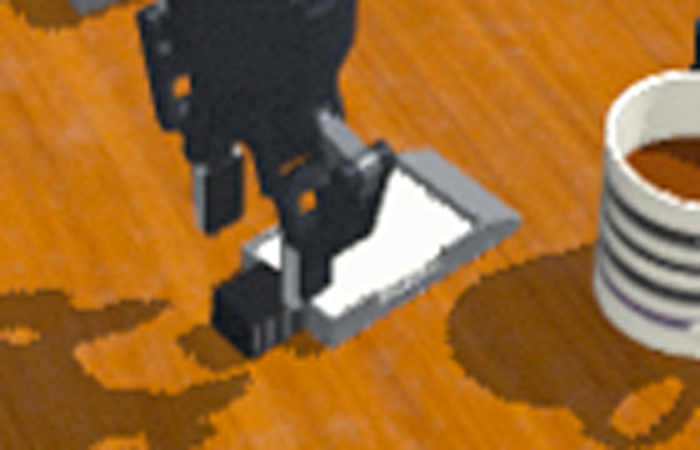

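The fingertips are at about z = 42 mm in the picture, although the reported TCP is at 11 mm. They're centred about the block (258,300 in the crop). I'll descend in guarded steps, checking by depth and force.

Request:
apply_moves --series '[{"tx": -0.1, "ty": 0, "tz": 0.8, "ax": 0, "ay": 0, "az": 0}, {"tx": 0, "ty": 0, "tz": 0.6, "ax": 0, "ay": 0, "az": 0}, {"tx": 0, "ty": 0, "tz": 0, "ax": 0, "ay": 0, "az": 0}]'

```text
t: 3.4
position: [0.5067, -0.1806, -0.0043]
ee_rot: [-3.133, 0.002, 0.271]
force: [-0.1, 0.1, 0.2]
opening: 0.0492
gripper_force: 0.0
```

```bash
cat >> h.py <<'E'
def tips(c,x,y,zlo=.03,zhi=.08):
    X=cloud(c); m=(c['d']>0)&(X[...,2]>zlo)&(abs(X[...,0]-x)<.04)&(abs(X[...,1]-y)<.07)&(X[...,2]<zhi)&(c['p'].max(-1)<150)
    n,l,s,ce=cv2.connectedComponentsWithStats(m.astype(np.uint8))
    for k in range(1,n):
        if s[k,4]>5: P=X[l==k]; print(s[k],P.min(0).round(3),np.percentile(P[:,2],5).round(3),P.mean(0).round(3))
E
python3 -c "
from h import *
from cell import bot
o=bot.get_obs();print(o['position'],o['ee_rot'],o['opening'],o['force'])
c=shot('scene','5');tips(c,.508,-.18,.026)
"
```

```text
[ 0.50666057 -0.18062703 -0.00425181] [-3.13300153e+00  1.70614586e-03  2.70852353e-01] 0.04921181315546304 [-0.12057781  0.11812021  0.20407749]
[291 288  17  24 184] [ 0.481 -0.162  0.026] 0.031 [ 0.496 -0.155  0.055]
[314 304  19  23 177] [ 0.502 -0.238  0.026] 0.033 [ 0.511 -0.218  0.059]
```

Request:
apply_moves --series '[{"tx": 0, "ty": 0, "tz": 0.7, "ax": 0, "ay": 0, "az": 0}, {"tx": 0, "ty": 0, "tz": 0.5, "ax": 0, "ay": 0, "az": 0}, {"tx": 0, "ty": 0, "tz": 0, "ax": 0, "ay": 0, "az": 0}]'

```text
t: 3.75
position: [0.5071, -0.1808, -0.0159]
ee_rot: [-3.134, 0.001, 0.271]
force: [-1.1, -0.6, 0.3]
opening: 0.0491
gripper_force: 0.0
```

```bash
python3 -c "
from h import *
from cell import bot
o=bot.get_obs();print(o['position'],o['ee_rot'],o['opening'],o['force'])
c=shot('scene','6');X=cloud(c)
for u in (299,301,303,316,318,320,322): print(u,[(v,*(X[v,u]*1000).round().astype(int).tolist()) for v in range(300,334,2)])
cv2.imwrite('pics/c6.png',cv2.resize(c['p'][260:350,260:400,::-1],None,fx=5,fy=5,interpolation=2))
"
```

```text
[ 0.50705696 -0.18076342 -0.01588988] [-3.13368131e+00  1.00795654e-03  2.70856281e-01] 0.049108799638042794 [-1.05712709 -0.61679803  0.25178425]
299 [(300, 489, -159, 63), (302, 489, -159, 58), (304, 489, -158, 51), (306, 490, -156, 43), (308, 490, -157, 38), (310, 491, -154, 29), (312, 489, -158, 28), (314, 489, -156, 20), (316, 494, -144, 0), (318, 492, -148, -1), (320, 490, -153, -2), (322, 487, -160, -1), (324, 485, -165, -1), (326, 482, -173, 2), (328, 481, -176, -1), (330, 478, -182, -1), (332, 476, -186, -1)]
301 [(300, 495, -156, 59), (302, 494, -159, 56), (304, 493, -161, 53), (306, 493, -160, 45), (308, 493, -160, 40), (310, 493, -160, 34), (312, 493, -159, 26), (314, 492, -160, 22), (316, 493, -159, 14), (318, 496, -151, 1), (320, 493, -157, 0), (322, 491, -163, 1), (324, 489, -166, -2), (326, 485, -177, 4), (328, 483, -180, 1), (330, 481, -185, 2), (332, 479, -191, 2)]
303 [(300, 500, -155, 56), (302, 499, -158, 53), (304, 498, -158, 47), (306, 498, -158, 41), (308, 498, -158, 36), (310, 498, -157, 29), (312, 499, -157, 22), (314, 498, -159, 18), (316, 503, -146, -2), (
[... 987 characters left out ...]
 516, -207, 83), (306, 514, -210, 80), (308, 512, -215, 80), (310, 538, -159, 14), (312, 515, -209, 62), (314, 511, -217, 65), (316, 511, -218, 60), (318, 509, -222, 59), (320, 511, -218, 49), (322, 510, -219, 45), (324, 512, -216, 35), (326, 510, -220, 34), (328, 512, -216, 23), (330, 519, -201, 0), (332, 517, -205, -1)]
322 [(300, 524, -199, 84), (302, 522, -202, 82), (304, 519, -209, 84), (306, 519, -209, 77), (308, 521, -205, 68), (310, 522, -203, 60), (312, 518, -211, 63), (314, 509, -231, 79), (316, 509, -232, 74), (318, 509, -231, 68), (320, 508, -234, 65), (322, 515, -218, 41), (324, 515, -219, 36), (326, 516, -217, 29), (328, 516, -217, 23), (330, 522, -203, 0), (332, 520, -208, 0)]
```

View pics/c6.png

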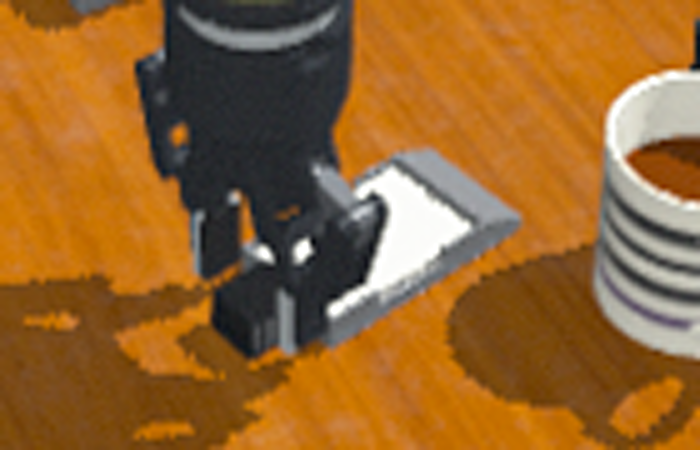

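Request:
apply_moves --series '[{"tx": -0.2, "ty": 0, "tz": 0.6, "ax": 0, "ay": 0, "az": 0}, {"tx": 0, "ty": 0, "tz": 0, "ax": 0, "ay": 0, "az": 0}]'

```text
t: 4.0
position: [0.5049, -0.1815, -0.0216]
ee_rot: [-3.134, 0.001, 0.27]
force: [-0.5, -0.5, -0.4]
opening: 0.0493
gripper_force: 0.0
```

Request:
apply_moves --series '[{"tx": 0, "ty": 0, "tz": 0, "ax": 0, "ay": 0, "az": 0}, {"tx": 0, "ty": 0, "tz": 0, "ax": 0, "ay": 0, "az": 0}, {"tx": 0, "ty": 0, "tz": 0, "ax": 0, "ay": 0, "az": 0}, {"tx": 0, "ty": 0, "tz": 0, "ax": 0, "ay": 0, "az": 0}, {"tx": 0, "ty": 0, "tz": 0, "ax": 0, "ay": 0, "az": 0}]' --claw -1 --squeeze 60

```text
t: 4.5
position: [0.5056, -0.1816, -0.0208]
ee_rot: [-3.135, -0.0, 0.271]
force: [-1.3, 0.8, 4.1]
opening: 0.0263
gripper_force: 59.8
```

Request:
apply_moves --series '[{"tx": 0, "ty": 0, "tz": -1.0, "ax": 0, "ay": 0, "az": 0}, {"tx": 0, "ty": 0, "tz": -2.5, "ax": 0, "ay": 0, "az": 0}, {"tx": 0, "ty": 0, "tz": -2.5, "ax": 0, "ay": 0, "az": 0}, {"tx": 0, "ty": 0, "tz": -1.0, "ax": 0, "ay": 0, "az": 0}, {"tx": 0, "ty": 0, "tz": 0, "ax": 0, "ay": 0, "az": 0}]'

```text
t: 5.0
position: [0.5067, -0.1822, 0.0502]
ee_rot: [-3.136, -0.002, 0.271]
force: [0.5, -0.1, -2.0]
opening: 0.0263
gripper_force: 59.4
```

```bash
python3 -c "
from h import *
from cell import bot
o=bot.get_obs();print(o['position'],o['ee_rot'],o['opening'],o['force'])
z=o['position'][2]
c=shot('scene','7');X=cloud(c)
m=(c['p'].min(-1)>190)&(c['d']>0)&(abs(X[...,0]-.57)<.07)&(abs(X[...,1]+.16)<.06)&(X[...,2]>.03)&(X[...,2]<.12)
P=X[m];A=np.c_[P[:,:2]-P[:,:2].mean(0),np.ones(len(P))];s=np.linalg.lstsq(A,P[:,2],rcond=None)[0];print('cards plane',len(P),s,P.mean(0),cv2.minAreaRect(P[:,:2].astype(np.float32)))
plan([.4526,.1131,z],.081,8)
"
```

```text
[ 0.50673181 -0.18223891  0.05019594] [-3.13617662e+00 -2.20556812e-03  2.71089152e-01] 0.02631022227638325 [ 0.47918274 -0.11961721 -1.9749929 ]
cards plane 359 [-0.00191923 -0.01176396  0.08495913] [ 0.58129771 -0.16818558  0.08495913] ((0.567620038986206, -0.16580557823181152), (0.08806680887937546, 0.0568242184817791), 16.704483032226562)
[{"tx": 0.34, "ty": -3.73, "tz": 0.01, "ax": -0.001, "ay": -0.0, "az": 0.024}, {"tx": 0.26, "ty": -3.74, "tz": 0.01, "ax": -0.001, "ay": -0.0, "az": 0.024}, {"tx": 0.17, "ty": -3.74, "tz": 0.0, "ax": -0.001, "ay": -0.0, "az": 0.024}, {"tx": 0.07, "ty": -3.75, "tz": 0.0, "ax": -0.001, "ay": -0.0, "az": 0.024}, {"tx": -0.01, "ty": -3.75, "tz": -0.0, "ax": -0.001, "ay": -0.0, "az": 0.024}, {"tx": -0.11, "ty": -3.74, "tz": -0.01, "ax": -0.001, "ay": -0.0, "az": 0.023}, {"tx": -0.19, "ty": -3.74, "tz": -0.01, "ax": -0.0, "ay": -0.0, "az": 0.024}, {"tx": -0.28, "ty": -3.74, "tz": -0.0, "ax": -0.001, "ay": -0.0, "az": 0.023}]
end [0.45259635 0.11313131 0.05015278] [ 3.14136008e+00 -1.11148915e-04  8.12028581e-02]
```

Request:
apply_moves --series '[{"tx": 0.3, "ty": -3.7, "tz": 0, "ax": 0, "ay": 0, "az": 0.024}, {"tx": 0.3, "ty": -3.7, "tz": 0, "ax": 0, "ay": 0, "az": 0.024}, {"tx": 0.2, "ty": -3.7, "tz": 0, "ax": 0, "ay": 0, "az": 0.024}, {"tx": 0.1, "ty": -3.8, "tz": 0, "ax": 0, "ay": 0, "az": 0.024}, {"tx": -0.1, "ty": -3.8, "tz": 0, "ax": 0, "ay": 0, "az": 0.024}, {"tx": -0.1, "ty": -3.7, "tz": 0, "ax": 0, "ay": 0, "az": 0.023}, {"tx": -0.2, "ty": -3.7, "tz": 0, "ax": 0, "ay": 0, "az": 0.024}, {"tx": -0.3, "ty": -3.7, "tz": 0, "ax": 0, "ay": 0, "az": 0.023}]'

```text
t: 5.85
position: [0.451, 0.1129, 0.0499]
ee_rot: [-3.135, 0.004, 0.08]
force: [0.3, 0.8, -0.9]
opening: 0.0268
gripper_force: 59.6
```

Request:
apply_moves --series '[{"tx": 0, "ty": 0, "tz": 0, "ax": 0, "ay": 0, "az": 0}, {"tx": 0, "ty": 0, "tz": 0, "ax": 0, "ay": 0, "az": 0}, {"tx": 0, "ty": 0, "tz": 0, "ax": 0, "ay": 0, "az": 0}]'

```text
t: 6.15
position: [0.452, 0.1104, 0.0505]
ee_rot: [-3.136, 0.002, 0.079]
force: [0.7, -0.3, -1.4]
opening: 0.0265
gripper_force: 59.7
```

```bash
cat >> h.py <<'E'
def cards(c,x,y):
    X=cloud(c); m=(c['p'].min(-1)>190)&(c['d']>0)&(abs(X[...,0]-x)<.08)&(abs(X[...,1]-y)<.05)&(X[...,2]>.012)&(X[...,2]<.12)
    n,l,s,ce=cv2.connectedComponentsWithStats(m.astype(np.uint8)); m=l==(1+np.argmax(s[1:,4]))
    P=X[m];A=np.c_[P[:,:2]-P[:,:2].mean(0),np.ones(len(P))];s=np.linalg.lstsq(A,P[:,2],rcond=None)[0]
    F=cast(c,np.argwhere(m)[:,::-1],s[2])
    print('cards',len(P),'slope,z',s.round(4),cv2.minAreaRect(F[:,:2].astype(np.float32)))
E
python3 -c "
from h import *
from cell import bot
o=bot.get_obs();print(o['position'],o['ee_rot'],o['opening'],o['force'])
c=shot('scene','8');t=shot('top','8')
for k in(c,t): cards(k,.52,.119)
a=cv2.resize(c['p'][170:290,225:345,::-1],(400,400),interpolation=2);b=cv2.resize(t['p'][190:300,210:320,::-1],(400,400),interpolation=2)
cv2.imwrite('pics/c8.png',np.hstack([a,b]))
"
```

```text
[0.45202556 0.11035519 0.05046402] [-3.13596161e+00  2.25668958e-03  7.94725228e-02] 0.02654105544047615 [ 0.74593558 -0.29649215 -1.35922445]
cards 372 slope,z [-0.0029 -0.0111  0.0852] ((0.5155578851699829, 0.11511282622814178), (0.08563368022441864, 0.05437029153108597), 9.522815704345703)
cards 300 slope,z [-0.0243 -0.001   0.0851] ((0.5325058102607727, 0.11719866096973419), (0.04962489381432533, 0.054211631417274475), 4.959705352783203)
```

View pics/c8.png

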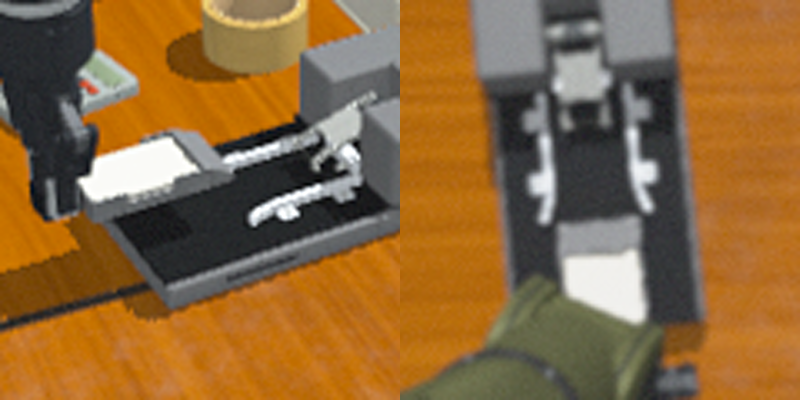

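The crops show the level cartridge in front of the rails: leading end at (590,220) in the top crop, rail ends at (545,222) and (650,210). It sits about 2.7 mm too far right (−y), so I'll shift it, lower it, move it into the flare and set it down there.

Request:
apply_moves --series '[{"tx": 0, "ty": -0.27, "tz": 1.5, "ax": 0, "ay": 0, "az": -0.002}, {"tx": 0, "ty": 0, "tz": 1.5, "ax": 0, "ay": 0, "az": 0}, {"tx": 0, "ty": 0, "tz": 0.6, "ax": 0, "ay": 0, "az": 0}, {"tx": 0, "ty": 0, "tz": 0, "ax": 0, "ay": 0, "az": 0}, {"tx": 1.0, "ty": 0, "tz": 0, "ax": 0, "ay": 0, "az": 0}, {"tx": 1.0, "ty": 0, "tz": 0, "ax": 0, "ay": 0, "az": 0}, {"tx": 0, "ty": 0, "tz": 0, "ax": 0, "ay": 0, "az": 0}, {"tx": 0, "ty": 0, "tz": 0, "ax": 0, "ay": 0, "az": 0}]'

```text
t: 7.05
position: [0.4717, 0.116, 0.0154]
ee_rot: [-3.135, 0.001, 0.083]
force: [0.2, 0.0, -1.3]
opening: 0.0267
gripper_force: 59.7
```

```bash
python3 -c "
from h import *
from cell import bot
o=bot.get_obs();print(o['position'],o['ee_rot'],o['opening'],o['force'])
c=shot('scene','9');t=shot('top','9')
for k in(c,t): cards(k,.53,.119)
"
```

```text
[0.47166826 0.11599442 0.01538219] [-3.13478664e+00  1.20187952e-03  8.25025110e-02] 0.026725331817006363 [ 0.19204461  0.03569661 -1.27928707]
cards 363 slope,z [-0.0202 -0.0732  0.0503] ((0.5347884297370911, 0.12184642255306244), (0.08486003428697586, 0.0558086596429348), 5.435535430908203)
cards 255 slope,z [-0.0143 -0.0197  0.0501] ((0.554871141910553, 0.12433107942342758), (0.055313386023044586, 0.04455138370394707), 89.18412017822266)
```

Request:
apply_moves --series '[{"tx": 0, "ty": 0.17, "tz": 0.3, "ax": 0, "ay": 0, "az": 0}, {"tx": 0, "ty": 0, "tz": 0.2, "ax": 0, "ay": 0, "az": 0}, {"tx": 0, "ty": 0, "tz": 0.05, "ax": 0, "ay": 0, "az": 0}, {"tx": 0, "ty": 0, "tz": 0, "ax": 0, "ay": 0, "az": 0}]'

```text
t: 7.55
position: [0.4717, 0.1144, 0.0094]
ee_rot: [-3.135, 0.002, 0.082]
force: [-1.0, -0.4, -0.2]
opening: 0.0265
gripper_force: 59.9
```

```bash
python3 -c "
from h import *
from cell import bot
o=bot.get_obs();print(o['position'],o['ee_rot'],o['force'],o['wrist_torque'])
c=shot('scene','10');t=shot('top','10')
for k in(c,t): cards(k,.53,.119)
"
```

```text
[0.47170144 0.11437585 0.00938933] [-3.13474961e+00  1.81271277e-03  8.23858935e-02] [-0.98567559 -0.42111545 -0.24917814] [-0.11011632  0.04019065 -0.03765046]
cards 372 slope,z [-0.0024 -0.0581  0.0441] ((0.5355498194694519, 0.11667953431606293), (0.08398361504077911, 0.06506406515836716), 4.184622764587402)
cards 248 slope,z [-0.0145 -0.0004  0.0441] ((0.5554315447807312, 0.12208566814661026), (0.05552702024579048, 0.04470779746770859), 89.1697006225586)
```

It is on the deck. I'll regrip 6 mm higher so the fingertips clear the deck's front edge.

Request:
apply_moves --series '[{"tx": 0, "ty": 0, "tz": 0, "ax": 0, "ay": 0, "az": 0}, {"tx": 0, "ty": 0, "tz": 0, "ax": 0, "ay": 0, "az": 0}, {"tx": 0, "ty": 0, "tz": -0.6, "ax": 0, "ay": 0, "az": 0}, {"tx": 0, "ty": 0, "tz": 0, "ax": 0, "ay": 0, "az": 0}]' --claw -0.06

```text
t: 8.05
position: [0.4725, 0.1146, 0.0162]
ee_rot: [-3.135, 0.0, 0.083]
force: [0.6, 0.7, 1.2]
opening: 0.04
gripper_force: 0.0
```

Request:
apply_moves --series '[{"tx": 0, "ty": 0, "tz": 0, "ax": 0, "ay": 0, "az": 0}, {"tx": 0, "ty": 0, "tz": 0, "ax": 0, "ay": 0, "az": 0}, {"tx": 0, "ty": 0, "tz": 0, "ax": 0, "ay": 0, "az": 0}, {"tx": 0, "ty": 0, "tz": 0, "ax": 0, "ay": 0, "az": 0}]' --claw -1 --squeeze 70

```text
t: 8.45
position: [0.4722, 0.1146, 0.0159]
ee_rot: [-3.134, 0.001, 0.083]
force: [-0.8, -0.0, 5.8]
opening: 0.0258
gripper_force: 69.9
```

```bash
python3 -c "
from h import *
from cell import bot
o=bot.get_obs();print(o['position'],o['ee_rot'],o['force'],o['wrist_torque'])
c=shot('scene','11');t=shot('top','11')
for k in(c,t): cards(k,.53,.119)
"
```

```text
[0.47218125 0.11463514 0.01593614] [-3.13435759e+00  6.51953977e-04  8.27674547e-02] [-0.82872635 -0.04941272  5.84968769] [-0.05251983  0.1058294  -0.00927879]
cards 379 slope,z [-0.0164 -0.1039  0.0446] ((0.5350103378295898, 0.12028191983699799), (0.08393062651157379, 0.05646799877285957), 4.18462610244751)
cards 255 slope,z [0.0432 0.0147 0.0444] ((0.555432915687561, 0.12206999957561493), (0.05553227663040161, 0.044757816940546036), 89.16969299316406)
```

Request:
apply_moves --series '[{"tx": 0.3, "ty": 0, "tz": -0.05, "ax": 0, "ay": 0, "az": 0}, {"tx": 0.4, "ty": 0, "tz": 0, "ax": 0, "ay": 0, "az": 0}, {"tx": 0.4, "ty": 0, "tz": 0, "ax": 0, "ay": 0, "az": 0}, {"tx": 0.4, "ty": 0, "tz": 0, "ax": 0, "ay": 0, "az": 0}, {"tx": 0.4, "ty": 0, "tz": 0, "ax": 0, "ay": 0, "az": 0}, {"tx": 0.4, "ty": 0, "tz": 0, "ax": 0, "ay": 0, "az": 0}, {"tx": 0, "ty": 0, "tz": 0, "ax": 0, "ay": 0, "az": 0}]'

```text
t: 9.25
position: [0.4931, 0.1163, 0.0162]
ee_rot: [-3.134, 0.005, 0.083]
force: [-4.0, 0.3, 8.2]
opening: 0.0254
gripper_force: 70.2
```

```bash
cat > st.py <<'E'
from h import *
from cell import bot
import sys
o=bot.get_obs();p=o['position'];a=.081
d=p[:2]-np.array([.643,.1286]); u=np.array([np.cos(a),np.sin(a)])
print('t',o['t'],p.round(4),o['ee_rot'].round(3),'F',o['force'].round(1),'M',o['wrist_torque'].round(2),'lead',(d@u+.131).round(4),'lat',(d@np.array([-u[1],u[0]])).round(4))
if len(sys.argv)>1:
    c=shot('scene',sys.argv[1]);t=shot('top',sys.argv[1])
    for k in(c,t): cards(k,p[0]+.06,p[1]+.005)
E
python3 st.py 12
```

```text
t 9.25 [0.4931 0.1163 0.0162] [-3.134  0.005  0.083] F [-4.   0.3  8.2] M [-0.13  0.87 -0.01] lead -0.0194 lat -0.0001
cards 376 slope,z [-0.0154 -0.0789  0.044 ] ((0.5560892820358276, 0.11826157569885254), (0.08335874229669571, 0.06435016542673111), 6.7675275802612305)
cards 201 slope,z [-0.0167 -0.0291  0.044 ] ((0.5786314606666565, 0.12437844276428223), (0.040170058608055115, 0.0536007359623909), 4.968476295471191)
```

Request:
apply_moves --series '[{"tx": 0.2, "ty": 0, "tz": -0.08, "ax": 0, "ay": 0, "az": 0}, {"tx": 0.4, "ty": 0, "tz": 0, "ax": 0, "ay": 0, "az": 0}, {"tx": 0.4, "ty": 0, "tz": 0, "ax": 0, "ay": 0, "az": 0}, {"tx": 0.4, "ty": 0, "tz": 0, "ax": 0, "ay": 0, "az": 0}, {"tx": 0.4, "ty": 0, "tz": 0, "ax": 0, "ay": 0, "az": 0}, {"tx": 0.4, "ty": 0, "tz": 0, "ax": 0, "ay": 0, "az": 0}, {"tx": 0, "ty": 0, "tz": 0, "ax": 0, "ay": 0, "az": 0}]'

```text
t: 10.05
position: [0.5178, 0.1183, 0.0167]
ee_rot: [-3.135, 0.0, 0.083]
force: [0.6, -0.3, -1.0]
opening: 0.0263
gripper_force: 69.0
```

```bash
python3 st.py 13
```

```text
t 10.05 [0.5178 0.1183 0.0167] [-3.135  0.     0.083] F [ 0.6 -0.3 -1. ] M [-0.1   0.07  0.01] lead 0.0054 lat -0.0001
cards 366 slope,z [-0.0223 -0.0774  0.0442] ((0.5804659724235535, 0.12170766294002533), (0.08240946382284164, 0.06746325641870499), 6.094519138336182)
cards 228 slope,z [-0.1169  0.0889  0.0425] ((0.6145254373550415, 0.11083272099494934), (0.05384266749024391, 0.07302261888980865), 35.513004302978516)
```

Request:
apply_moves --series '[{"tx": 0.3, "ty": 0, "tz": 0, "ax": 0, "ay": 0, "az": 0}, {"tx": 0.3, "ty": 0, "tz": 0, "ax": 0, "ay": 0, "az": 0}, {"tx": 0.3, "ty": 0, "tz": 0, "ax": 0, "ay": 0, "az": 0}, {"tx": 0.3, "ty": 0, "tz": 0, "ax": 0, "ay": 0, "az": 0}, {"tx": 0.2, "ty": 0, "tz": 0, "ax": 0, "ay": 0, "az": 0}, {"tx": 0.2, "ty": 0, "tz": 0, "ax": 0, "ay": 0, "az": 0}, {"tx": 0.2, "ty": 0, "tz": 0, "ax": 0, "ay": 0, "az": 0}, {"tx": 0, "ty": 0, "tz": 0, "ax": 0, "ay": 0, "az": 0}]'

```text
t: 10.95
position: [0.5344, 0.1197, 0.0166]
ee_rot: [-3.135, 0.002, 0.083]
force: [-1.8, -0.7, -0.6]
opening: 0.026
gripper_force: 69.1
```

Request:
apply_moves --series '[{"tx": 0.2, "ty": 0, "tz": 0, "ax": 0, "ay": 0, "az": 0}, {"tx": 0.2, "ty": 0, "tz": 0, "ax": 0, "ay": 0, "az": 0}, {"tx": 0.2, "ty": 0, "tz": 0, "ax": 0, "ay": 0, "az": 0}, {"tx": 0.2, "ty": 0, "tz": 0, "ax": 0, "ay": 0, "az": 0}, {"tx": 0.1, "ty": 0, "tz": 0, "ax": 0, "ay": 0, "az": 0}, {"tx": 0, "ty": 0, "tz": 0, "ax": 0, "ay": 0, "az": 0}]'

```text
t: 11.55
position: [0.5351, 0.1199, 0.0162]
ee_rot: [-3.133, 0.017, 0.083]
force: [-16.0, -1.3, 11.3]
opening: 0.0261
gripper_force: 70.4
```

```bash
python3 st.py 14
```

```text
t 11.55 [0.5351 0.1199 0.0162] [-3.133  0.017  0.083] F [-16.   -1.3  11.3] M [-0.5   2.99 -0.03] lead 0.0227 lat 0.0001
cards 359 slope,z [-0.0297 -0.087   0.0442] ((0.5975275635719299, 0.12791523337364197), (0.08305881172418594, 0.05906994640827179), 5.598533630371094)
cards 128 slope,z [-0.0341  0.198   0.0414] ((0.6300464272499084, 0.11017957329750061), (0.04167642444372177, 0.05028742551803589), 27.076683044433594)
```

Request:
apply_moves --series '[{"tx": 0.1, "ty": 0, "tz": 0, "ax": 0, "ay": 0.008, "az": 0}, {"tx": 0.1, "ty": 0, "tz": 0, "ax": 0, "ay": 0.008, "az": 0}, {"tx": 0.1, "ty": 0, "tz": 0, "ax": 0, "ay": 0, "az": 0}, {"tx": 0, "ty": 0, "tz": 0, "ax": 0, "ay": 0, "az": 0}]'

```text
t: 12.05
position: [0.537, 0.1202, 0.0162]
ee_rot: [-3.132, 0.003, 0.083]
force: [-15.4, -3.0, 12.4]
opening: 0.0257
gripper_force: 70.8
```

```bash
python3 st.py 15; python3 -c "
from h import *
c=load('scene15.npz')
cv2.imwrite('pics/c15.png',cv2.resize(c['p'][170:260,260:370,::-1],(770,630)[::1],interpolation=2)[:600])"
```

```text
t 12.05 [0.537  0.1202 0.0162] [-3.132e+00  3.000e-03  8.300e-02] F [-15.4  -3.   12.4] M [-0.51  3.52  0.05] lead 0.0247 lat 0.0002
cards 361 slope,z [-0.0088 -0.0899  0.044 ] ((0.6001738905906677, 0.12899641692638397), (0.061257630586624146, 0.08332527428865433), 89.43177795410156)
cards 177 slope,z [-0.0208  0.1049  0.0426] ((0.630280613899231, 0.11760763823986053), (0.04211049526929855, 0.06709479540586472), 19.095304489135742)
```

View pics/c15.png

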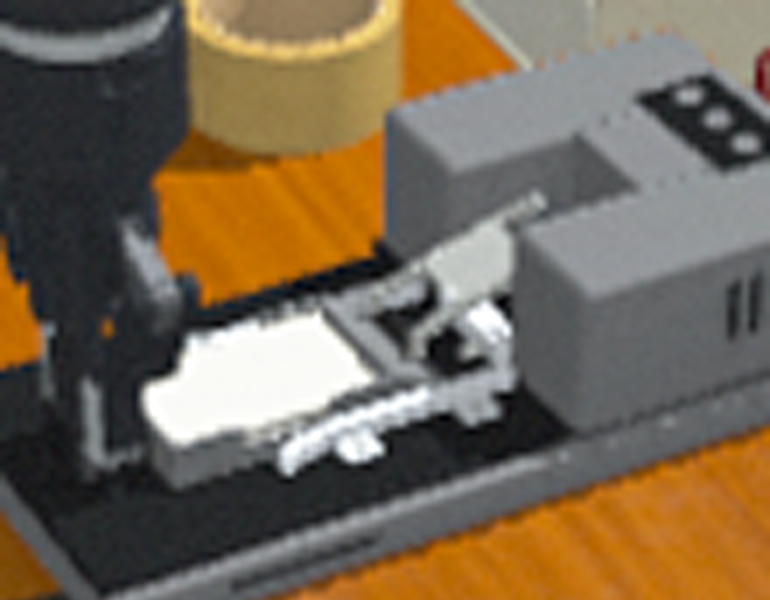

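The cartridge sits between the rails with the roller on its slope, near (430,330) in the crop. Pushing on in small steps.

Request:
apply_moves --series '[{"tx": 0.1, "ty": 0, "tz": -0.05, "ax": 0, "ay": 0, "az": 0}, {"tx": 0.1, "ty": 0, "tz": -0.05, "ax": 0, "ay": 0, "az": 0}, {"tx": 0.1, "ty": 0, "tz": 0, "ax": 0, "ay": 0, "az": 0}, {"tx": 0.1, "ty": 0, "tz": 0, "ax": 0, "ay": 0, "az": 0}, {"tx": 0.1, "ty": 0, "tz": 0, "ax": 0, "ay": 0, "az": 0}, {"tx": 0, "ty": 0, "tz": 0, "ax": 0, "ay": 0, "az": 0}]'

```text
t: 12.75
position: [0.5461, 0.1209, 0.0165]
ee_rot: [-3.134, -0.004, 0.083]
force: [-7.2, -1.4, -2.2]
opening: 0.0263
gripper_force: 69.0
```

```bash
python3 st.py
```

```text
t 12.75 [0.5461 0.1209 0.0165] [-3.134 -0.004  0.083] F [-7.2 -1.4 -2.2] M [-0.29  1.79 -0.05] lead 0.0338 lat 0.0001
```

Request:
apply_moves --series '[{"tx": 0.1, "ty": 0, "tz": 0, "ax": 0, "ay": 0, "az": 0}, {"tx": 0.1, "ty": 0, "tz": 0, "ax": 0, "ay": 0, "az": 0}, {"tx": 0.1, "ty": 0, "tz": 0, "ax": 0, "ay": 0, "az": 0}, {"tx": 0.1, "ty": 0, "tz": 0, "ax": 0, "ay": 0, "az": 0}, {"tx": 0, "ty": 0, "tz": 0, "ax": 0, "ay": 0, "az": 0}]'

```text
t: 13.25
position: [0.5501, 0.1212, 0.0165]
ee_rot: [-3.134, -0.004, 0.083]
force: [-8.8, -1.9, -2.2]
opening: 0.0262
gripper_force: 68.9
```

```bash
cat >> h.py <<'E'
def armz(c):  # height of the light hold-down arm's front part, feeder frame
    X=cloud(c); a=.081; d=X[...,:2]-np.array([.643,.1286]); f=d[...,0]*np.cos(a)+d[...,1]*np.sin(a); l=-d[...,0]*np.sin(a)+d[...,1]*np.cos(a)
    for lo,hi in((.015,.027),(.027,.04),(.04,.055)):
        m=(f>lo)&(f<hi)&(abs(l)<.015)&(c['d']>0); print('arm z',lo,np.percentile(X[m][:,2],[50,75,95]).round(4),m.sum())
E
python3 st.py 16; python3 -c "
from h import *
for k in('0','15','16'): print(k); armz(load(f'top{k}.npz')); armz(load(f'scene{k}.npz'))"
```

```text
t 13.25 [0.5501 0.1212 0.0165] [-3.134 -0.004  0.083] F [-8.8 -1.9 -2.2] M [-0.34  1.76 -0.03] lead 0.0379 lat 0.0002
cards 346 slope,z [-0.0172 -0.0787  0.0443] ((0.6126144528388977, 0.12858858704566956), (0.08205070346593857, 0.058651119470596313), 2.3986480236053467)
cards 139 slope,z [0.1021 0.1303 0.043 ] ((0.6479934453964233, 0.11434668302536011), (0.07723002880811691, 0.031030898913741112), 71.76201629638672)
0
arm z 0.015 [0.0426 0.0469 0.0523] 46
arm z 0.027 [0.032  0.0367 0.0639] 52
arm z 0.04 [0.0603 0.0633 0.0678] 79
arm z 0.015 [0.0332 0.0463 0.0516] 56
arm z 0.027 [0.0366 0.0585 0.0617] 37
arm z 0.04 [0.0578 0.0622 0.0655] 94
15
arm z 0.015 [0.0461 0.0507 0.0556] 38
arm z 0.027 [0.0305 0.0391 0.0654] 54
arm z 0.04 [0.0625 0.0654 0.0704] 79
arm z 0.015 [0.0475 0.0505 0.0549] 31
arm z 0.027 [0.0323 0.0593 0.0619] 36
arm z 0.04 [0.0585 0.0623 0.0657] 88
16
arm z 0.015 [0.0549 0.059  0.0633] 39
arm z 0.027 [0.0417 0.0493 0.0687] 49
arm z 0.04 [0.066  0.0692 0.0733] 79
arm z 0.015 [0.0535 0.056  0.0626] 36
arm z 0.027 [0.0598 0.0659 0.0665] 25
arm z 0.04 [0.0606 0.0671 0.0694] 83
```

Request:
apply_moves --series '[{"tx": 0.1, "ty": 0, "tz": 0, "ax": 0, "ay": 0, "az": 0}, {"tx": 0.1, "ty": 0, "tz": 0, "ax": 0, "ay": 0, "az": 0}, {"tx": 0.1, "ty": 0, "tz": 0, "ax": 0, "ay": 0, "az": 0}, {"tx": 0, "ty": 0, "tz": 0, "ax": 0, "ay": 0, "az": 0}]'

```text
t: 13.75
position: [0.5533, 0.1214, 0.0165]
ee_rot: [-3.134, -0.004, 0.083]
force: [-7.7, -1.7, -1.5]
opening: 0.026
gripper_force: 69.1
```

```bash
python3 st.py 17; python3 -c "
from h import *
armz(load('top17.npz'))"
```

```text
t 13.75 [0.5533 0.1214 0.0165] [-3.134 -0.004  0.083] F [-7.7 -1.7 -1.5] M [-0.35  1.78  0.02] lead 0.041 lat 0.0001
cards 330 slope,z [-0.0173 -0.0982  0.0442] ((0.6170800924301147, 0.12907668948173523), (0.08244086802005768, 0.05828399211168289), 1.575907826423645)
cards 96 slope,z [-0.0337 -0.0127  0.0435] ((0.6482223272323608, 0.11954693496227264), (0.04764674976468086, 0.022638976573944092), 88.56062316894531)
arm z 0.015 [0.0545 0.0583 0.0619] 45
arm z 0.027 [0.0438 0.0492 0.0687] 54
arm z 0.04 [0.0659 0.069  0.0739] 73
```

Request:
apply_moves --series '[{"tx": 0.1, "ty": 0, "tz": 0, "ax": 0, "ay": 0, "az": 0}, {"tx": 0.1, "ty": 0, "tz": 0, "ax": 0, "ay": 0, "az": 0}, {"tx": 0, "ty": 0, "tz": 0, "ax": 0, "ay": 0, "az": 0}]'

```text
t: 14.15
position: [0.5532, 0.1215, 0.0163]
ee_rot: [-3.134, -0.001, 0.083]
force: [-10.4, -1.8, -0.2]
opening: 0.0264
gripper_force: 69.2
```

```bash
python3 st.py 18; python3 -c "
from h import *
armz(load('top18.npz'))"
```

```text
t 14.15 [0.5532 0.1215 0.0163] [-3.134e+00 -1.000e-03  8.300e-02] F [-10.4  -1.8  -0.2] M [-0.39  2.34  0.03] lead 0.041 lat 0.0002
cards 333 slope,z [-0.0368 -0.1076  0.0444] ((0.6163688898086548, 0.12852957844734192), (0.08365954458713531, 0.058836087584495544), 1.5674631595611572)
cards 85 slope,z [-0.2531  0.0797  0.0436] ((0.6459616422653198, 0.11720407754182816), (0.020499903708696365, 0.04545256122946739), 8.152198791503906)
arm z 0.015 [0.0527 0.059  0.0656] 44
arm z 0.027 [0.0437 0.0492 0.0698] 52
arm z 0.04 [0.0667 0.0699 0.0747] 69
```

Request:
apply_moves --series '[{"tx": 0.1, "ty": 0, "tz": 0, "ax": 0, "ay": 0, "az": 0}, {"tx": 0.1, "ty": 0, "tz": 0, "ax": 0, "ay": 0, "az": 0}, {"tx": 0.1, "ty": 0, "tz": 0, "ax": 0, "ay": 0, "az": 0}, {"tx": 0, "ty": 0, "tz": 0, "ax": 0, "ay": 0, "az": 0}]'

```text
t: 14.65
position: [0.5544, 0.1216, 0.0163]
ee_rot: [-3.133, 0.003, 0.083]
force: [-13.6, -2.2, 2.3]
opening: 0.0263
gripper_force: 69.6
```

```bash
python3 st.py 19; python3 -c "
from h import *
armz(load('top19.npz'))"
```

```text
t 14.65 [0.5544 0.1216 0.0163] [-3.133e+00  3.000e-03  8.300e-02] F [-13.6  -2.2   2.3] M [-0.5   2.92 -0.06] lead 0.0421 lat 0.0002
cards 334 slope,z [-0.0173 -0.0942  0.0442] ((0.6169946789741516, 0.12948369979858398), (0.08240623772144318, 0.06026690453290939), 1.909725546836853)
cards 68 slope,z [-0.025   0.063   0.0439] ((0.6494408249855042, 0.1139407679438591), (0.036426842212677, 0.019810369238257408), 88.55300903320312)
arm z 0.015 [0.0521 0.0581 0.0631] 45
arm z 0.027 [0.0422 0.0458 0.0669] 46
arm z 0.04 [0.0662 0.0683 0.0725] 75
```

Request:
apply_moves --series '[{"tx": 0.1, "ty": 0, "tz": -0.03, "ax": 0, "ay": 0.004, "az": 0}, {"tx": 0.1, "ty": 0, "tz": 0, "ax": 0, "ay": 0, "az": 0}, {"tx": 0, "ty": 0, "tz": 0, "ax": 0, "ay": 0, "az": 0}, {"tx": 0, "ty": 0, "tz": 0, "ax": 0, "ay": 0, "az": 0}]'

```text
t: 15.15
position: [0.5602, 0.122, 0.0169]
ee_rot: [-3.134, -0.008, 0.083]
force: [-6.3, -1.0, -3.2]
opening: 0.0261
gripper_force: 69.0
```

```bash
python3 st.py 20; python3 -c "
from h import *
armz(load('top20.npz'))"
```

```text
t 15.15 [0.5602 0.122  0.0169] [-3.134 -0.008  0.083] F [-6.3 -1.  -3.2] M [-0.3   1.77 -0.02] lead 0.048 lat 0.0001
cards 323 slope,z [-0.0415 -0.1277  0.0449] ((0.6208304166793823, 0.1283852607011795), (0.07906778156757355, 0.058165356516838074), 2.443681478500366)
cards 75 slope,z [-0.0756  0.0384  0.0443] ((0.6522624492645264, 0.11664781719446182), (0.04205143079161644, 0.01981504261493683), 88.55889129638672)
arm z 0.015 [0.0504 0.0524 0.0569] 47
arm z 0.027 [0.0463 0.0543 0.0663] 57
arm z 0.04 [0.0651 0.0683 0.0713] 67
```

It clicked in: the lead jumped to −2 mm from the stop, the force fell and the arm dropped. I'll relieve the push, then release.

Request:
apply_moves --series '[{"tx": -0.1, "ty": 0, "tz": 0, "ax": 0, "ay": 0, "az": 0}, {"tx": -0.1, "ty": 0, "tz": 0.02, "ax": 0, "ay": 0, "az": 0}, {"tx": 0, "ty": 0, "tz": 0, "ax": 0, "ay": 0, "az": 0}]'

```text
t: 15.55
position: [0.5604, 0.122, 0.0171]
ee_rot: [-3.134, -0.013, 0.083]
force: [-6.1, -1.1, -3.3]
opening: 0.0262
gripper_force: 69.0
```

```bash
python3 st.py 21; python3 -c "
from h import *
armz(load('top21.npz'))"
```

```text
t 15.55 [0.5604 0.122  0.0171] [-3.134 -0.013  0.083] F [-6.1 -1.1 -3.3] M [-0.21  1.62 -0.01] lead 0.0482 lat 0.0001
cards 394 slope,z [-0.04    0.0826  0.043 ] ((0.621880292892456, 0.1131962463259697), (0.07849516719579697, 0.09343557804822922), 0.8472543358802795)
cards 84 slope,z [-0.1527  0.0191  0.0437] ((0.6523966193199158, 0.11809660494327545), (0.04486599564552307, 0.019822292029857635), 88.55863189697266)
arm z 0.015 [0.0502 0.0526 0.0598] 50
arm z 0.027 [0.0472 0.0553 0.0659] 54
arm z 0.04 [0.0643 0.0675 0.0709] 72
```

Request:
apply_moves --series '[{"tx": -0.1, "ty": 0, "tz": 0.02, "ax": 0, "ay": -0.006, "az": 0}, {"tx": -0.1, "ty": 0, "tz": 0.02, "ax": 0, "ay": -0.006, "az": 0}, {"tx": 0, "ty": 0, "tz": 0, "ax": 0, "ay": 0, "az": 0}]'

```text
t: 15.95
position: [0.5601, 0.122, 0.0172]
ee_rot: [-3.134, -0.003, 0.083]
force: [-6.1, 0.1, -3.0]
opening: 0.0261
gripper_force: 69.2
```

```bash
python3 st.py; 
```

```text
t 15.95 [0.5601 0.122  0.0172] [-3.134e+00 -3.000e-03  8.300e-02] F [-6.1  0.1 -3. ] M [-0.23  1.52 -0.01] lead 0.0479 lat 0.0001
```

Request:
apply_moves --series '[{"tx": 0, "ty": 0, "tz": 0, "ax": 0, "ay": 0, "az": 0}, {"tx": 0, "ty": 0, "tz": 0, "ax": 0, "ay": 0, "az": 0}, {"tx": 0, "ty": 0, "tz": 0, "ax": 0, "ay": 0, "az": 0}, {"tx": 0, "ty": 0, "tz": -0.5, "ax": 0, "ay": 0, "az": 0}, {"tx": -0.3, "ty": 0, "tz": -1.5, "ax": 0, "ay": 0, "az": 0}, {"tx": -0.5, "ty": 0, "tz": -3, "ax": 0, "ay": 0, "az": 0}, {"tx": -1, "ty": 0, "tz": -4, "ax": 0, "ay": 0, "az": 0}, {"tx": -1, "ty": 0, "tz": -3, "ax": 0, "ay": 0, "az": 0}]' --claw 0.1

```text
t: 16.75
position: [0.5335, 0.1185, 0.1405]
ee_rot: [-3.134, -0.009, 0.082]
force: [0.2, -0.5, -0.6]
opening: 0.0468
gripper_force: 0.0
```

```bash
python3 st.py; python3 -c "
from h import *
c=shot('scene','22');t=shot('top','22')
for k in (c,t): armz(k); cards(k,.615,.125)
for n in('top','scene'):
  a=load(n+'0.npz')['p'].astype(int);b=load(n+'22.npz')['p'].astype(int)
  boxes={'top':[(160,245,205,300),(370,185,425,235),(435,205,480,255)],'scene':[(215,180,270,212),(375,270,425,335),(385,355,460,402)]}[n]
  print(n,[abs(a[y0:y1,x0:x1]-b[y0:y1,x0:x1]).mean().round(1) for x0,y0,x1,y1 in boxes])
"
```

```text
t 16.75 [0.5335 0.1185 0.1405] [-3.134 -0.009  0.082] F [ 0.2 -0.5 -0.6] M [ 0.03 -0.04 -0.02] lead 0.021 lat -0.0012
arm z 0.015 [0.0495 0.0532 0.0584] 36
arm z 0.027 [0.0482 0.0626 0.0664] 35
arm z 0.04 [0.0637 0.0653 0.0678] 73
cards 346 slope,z [ 0.0038 -0.0502  0.044 ] ((0.6215967535972595, 0.12963169813156128), (0.07903031259775162, 0.05817677825689316), 3.0098962783813477)
arm z 0.015 [0.0515 0.0533 0.0612] 47
arm z 0.027 [0.0468 0.0589 0.0676] 59
arm z 0.04 [0.0648 0.0678 0.0707] 63
cards 202 slope,z [0.0817 0.0798 0.0429] ((0.6420745253562927, 0.11341751366853714), (0.09366525709629059, 0.04306795075535774), 56.53464126586914)
top [np.float64(6.6), np.float64(5.0), np.float64(4.6)]
scene [np.float64(4.5), np.float64(2.6), np.float64(2.6)]
```

```bash
python3 -c "
from cell import bot
print(bot.sign_off())"
```

```text
the job is handed in; nothing more can be done
None
```

The cartridge is loaded: the roller dropped in behind the ridge with the leading end an estimated 2 mm from the end stop, it stayed put on release, the calculator, mug and stapler show no visible change, and I handed the job in at about 17 s (no verdict came back).

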